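Zero the paint-chip sample mill and set it four clicks open

ROBOT

A 6-joint arm with a two-finger parallel gripper is mounted at the origin on the work surface. World frame = base frame: x ahead of the robot, y to its left, z up, the work surface at z = 0. Lengths are in m, angles in rad, forces in N, time in s.
With the tool pointing down it reaches from about 0.325 to 0.9 m from the base axis. Payload 6.1 kg.
Tool frame: the origin (TCP) lies midway between the tips of the shut fingers; the grasp point (between the pads) lies 19 mm behind it; z points along the fingers, y is the line along which they close (so a half turn about z gives the same grasp; the last joint's range is limited). The gripper opens to 85 mm and grips with 20 to 120 N. Pads are 22 mm wide; open, the fingers measure 114 mm over their backs; the gripper's body (76 mm by 85 mm) begins 54 mm behind the grasp point. The pads swing forward as they close: fully open they stand 13 mm farther back than shut.
Start: joints at [1.085, 0.22, 1.526, -0, 1.395, -0.126], TCP at [0.22, 0.585, 0.231] pointing down, gripper open.
Joint ranges: [-2.98, 2.98], [-0.91, 2.08], [0.09, 2.57], [-1.24, 4.39], [0.2, 2.65], [-2.68, 2.68]. Speed limits (rad/s): [2.57, 2.57, 3.01, 3.14, 3.14, 3.14].

INTERFACE

Orientations are given as [roll, pitch, yaw] about the fixed x, y, z axes, in that order (R = Rz(yaw) Ry(pitch) Rx(roll)).
In Python, from plant import movep, move_l, set_joints, gripper_to, hold, inverse_kinematics, observe, get_image, get_calibration, Unreachable, job_done gives the robot as it stands. Calls block until the motion is done:
- movep(position, orientation): joint-space move of the TCP to a pose.
- move_l(position, feed=0.15, rotation=None, max_force=None): straight line of the TCP; rotation=None keeps the orientation; feed is the mean speed in m/s. With max_force (N) it stops when the force on the tool has changed by that much, and returns True; else False.
- set_joints(angles): joint-space move.
- gripper_to(opening, f_grip=None): finger opening in m; f_grip is the grip in N (None keeps the last); returns when the fingers have stopped.
- hold(seconds).
- inverse_kinematics(position, orientation): joint angles nearest the present ones, or None.
- observe(): the state.
- get_image(name): name is "side" or "top"; returns (picture, depth): 480x640x3 uint8, red, green, blue; 480x640 float32, m along the optical axis (not along the pixel's ray), 0 where there is no reading.
- get_calibration(name): a dict with "intrinsics" (3x3 intrinsics, pixels), "world_from_camera" (4x4, takes a point from camera to world coordinates). Camera axes: x right, y down, z forward; pixel columns grow to the right and rows downward; lengths in m; the calibration is good to about 2 mm. A picture is of the moment at which its call begins. get_calibration takes no time and is no camera call.
A pose or a line that the arm cannot do raises Unreachable and nothing moves.
- job_done(): hands the job in; it is judged then, once.
The state is a dict: "time_s": time; "q": joint angles; "joint_velocities": joint speeds; "joint_torque": joint torques, N m; "eef_pos": TCP position; "tcp_rot": TCP orientation; "ft_force": force on the tool from outside, world axes, zero at the start; "torque": the same for the moment, N m; "opening": finger opening in m; "grasp_force": force on a finger pad.
Only numpy, scipy, OpenCV 4.12 (cv2) and the standard library are available. Lean on these libraries where they do the work, as an engineer would, in place of code of your own. Each camera call takes 0.05 s, during which the arm holds its last target. There are 200 camera calls.

TASK

Set the bench sample mill for the next paint chips: turn the knurled ring on top clockwise (seen from above) until you feel the burrs just touch, without forcing them together, then back it off four clicks. Then put the dust cap back over the feed throat so that it sits fully down, let go, and leave the other things on the bench as they are.

Things in the scene. Friction and masses are not known exactly. Their poses are not given: they have to be found in the camera images.
- mill: Bench burr mill, grey and bare metal, bolted down. Origin at table height under the ring's vertical axis. Its x axis points to the motor housing (120 mm wide, 132 mm high, from 43 to 193 mm along +x); the spout (to 90 mm out, 105 mm high at most) and the cup under it lie on -x. Base plate 130 mm wide, 14 mm high, -125 to +195 mm along x. Round grinding head 94 mm across, its flat top 150 mm above the table.
- ring_grip (a point): On the axis of the knurled adjusting ring, at the height to grip: 22 mm above the flat top of the grinding head (172 mm above the table). The ring is a bare-metal cylinder 58 mm in diameter, 36 mm high, standing on the head, clear all round, gripped alike from any side. z up; x turns with the ring. Clockwise seen from above closes the burrs, counter-clockwise opens them.
- ring_index (a point): Black index line on the ring's upper face, 21 mm from the axis, 186 mm above the table; goes round with the ring. The ring clicks 20 times a turn (18 degrees, 0.314 rad, a click) and comes to rest in a click when let go. From click to click it takes up to about 0.2 N m to turn, either way.
- throat (a point): Centre of the rim of the feed throat: top of a round neck, 32 mm in diameter and 10 mm high with a chamfered edge, in the middle of the ring's upper face; 196 mm above the table, 24 mm above ring_grip. z up. The dust cap goes over this neck.
- upper_burr (a point): Edge of the upper burr inside the mill, on the axis, out of sight and reach. It rises 0.1 mm for each click that the ring is opened: far too little to be read from a measured position. It starts 2 to 6 clicks open; how many is not known and has to be felt.
- lower_burr (a point): Edge of the lower burr inside the mill, on the axis, out of sight; z up. The upper burr is level with it when they just touch. From there on the ring resists more, about 0.05 N m for each further 0.01 rad of ring turn; half a click past the touch (about 0.8 N m on the ring) the burr edges are damaged.
- cap_knob (a point): On the axis of the loose dust cap, half-way up its gripping knob, 35 mm above what it stands on, z up. Bare metal, 90 g: a round lid 45 mm across and 13 mm high with a skirt (38 mm inside, 9 mm deep), on it an upright knob 18 mm in diameter, 30 mm high. It stands skirt down on the table, left or right of the mill. Home on the neck, cap_knob is 26 mm above throat; 3 mm of play all round.
- jar: Closed sample jar, 52 mm in diameter, 75 mm high, standing on the table on the other side of the mill from the cap. Leave it. Origin under its centre.
- cup: Small open steel cup, 50 mm in diameter, 44 mm high, on the mill's base plate under the spout. Leave it. Origin under its centre.
- brush: Brush lying on the table beyond the mill, to the right. Leave it.
- scraper: Wide scraper with a wooden handle lying on the table beyond the mill, to the left. Leave it.

How it is judged:
On the way, in this order (a step that is already met when the one before it is completed fails the run):
1. the ring has been turned clockwise until the burrs touch (z of upper_burr in the frame of lower_burr below 0 m), for 0.05 s.
2. the ring has been backed off four clicks (z of upper_burr in the frame of lower_burr between 0.000325 and 0.000475 m), for 0.2 s.
At the end, for the whole second after the job is handed in: The ring rests four clicks (within three quarters of a click) counter-clockwise of where the burrs touch; the cap sits home on the neck of the throat (within 5 mm of the axis, 2.5 mm in height and 0.06 rad of upright), let go; the jar, cup, brush and scraper are within 30 mm of where they were (all of step 2 and horizontal distance between cap_knob and throat below 0.005 m and z of cap_knob in the frame of throat between 0.0235 and 0.0285 m and angle between cap_knob's own z axis and vertical below 0.06 rad and distance of each of jar, cup, brush, scraper from where it was at the start of the episode below 0.03 m).
It fails at once if the burrs are forced together, half a click past the touch (z of upper_burr in the frame of lower_burr below -5e-05 m).
It fails at once if the jar, cup, brush or scraper is pushed away (distance of any of jar, cup, brush, scraper from where it was at the start of the episode above 0.05 m).
It also fails if it takes over 64 s, if anything falls off the work surface, if the arm or the gripper's body presses on something with over 40 N, if the wrist force passes 120 N, or if a joint passes its speed limit or range.

## Working session

There is one attempt and no reset: what is moved stays moved. The work goes in short steps, each a Python script; the robot and the scene stay as the last script left them, time stands still between calls to the robot, and variables do not carry over. Pictures are saved under pics/ and viewed, at most 10 in all, crops included, and the job is handed in when it is done.

```bash
ls; mkdir -p pics
cat > h.py <<'E'
import numpy as np, cv2
from plant import *
def cloud(name):
    im,d=get_image(name); c=get_calibration(name); K=np.array(c["intrinsics"]); T=np.array(c["world_from_camera"])
    v,u=np.mgrid[0:480,0:640]
    P=np.stack([(u-K[0,2])/K[0,0]*d,(v-K[1,2])/K[1,1]*d,d],-1)@T[:3,:3].T+T[:3,3]
    P[d==0]=np.nan
    return im,P
E
python3 - <<'E'
from h import *
for n in("side","top"):
    im,P=cloud(n); cv2.imwrite(f"pics/{n}0.png",im[:,:,::-1]); np.save(f"/tmp/{n}.npy",P); print(get_calibration(n))
print(observe())
E
```

```text
pics
{'intrinsics': array([[604.08177769,   0.        , 312.09473187],
       [  0.        , 604.08177769, 242.92102811],
       [  0.        ,   0.        ,   1.        ]]), 'world_from_camera': array([[ 0.99394977, -0.06599935,  0.08779485,  0.46503787],
       [-0.10828668, -0.72259927,  0.68273296, -0.83863403],
       [ 0.01838057, -0.68810929, -0.72537422,  1.01083436],
       [ 0.        ,  0.        ,  0.        ,  1.        ]])}
{'intrinsics': array([[550.9195921 ,   0.        , 317.14064182],
       [  0.        , 550.9195921 , 236.4583117 ],
       [  0.        ,   0.        ,   1.        ]]), 'world_from_camera': array([[-1.67034130e-02, -9.97513885e-01,  6.84619920e-02,
         4.73876650e-01],
       [-9.99714983e-01,  1.54936879e-02, -1.81631205e-02,
        -9.68392566e-04],
       [ 1.70572362e-02, -6.87458653e-02, -9.97488374e-01,
         1.43797847e+00],
       [ 0.00000000e+00,  0.00000000e+00,  0.00000000e+00,
         1.00000000e+00]])}
{'time_s': 0.1, 'q': array([ 1.08489977e+00,  2.21170117e-01,  1.52749797e+00, -2.04645686e-05,
        1.39470595e+00, -1.26091857e-01]), 'joint_velocities': array([-0.00150965, -0.0020724 , -0.00091846, -0.00023015, -0.00111211,
       -0.00048181]), 'joint_torque': array([ 8.60534965e-04, -4.98249364e+01, -3.90543187e+01, -1.48252143e-04,
        5.83149347e-03, -3.27264172e-05]), 'eef_pos': array([0.21980403, 0.58448749, 0.23029381]), 'tcp_rot': array([-3.13982288e+00, -2.04040903e-04,  2.78179138e+00]), 'ft_force': array([ 0.47076376, -0.19903627,  0.20116614]), 'torque': array([-0.00289661, -0.01579723, -0.01520931]), 'grasp_force': 0.0, 'opening': 0.0855230665816651}
```

View pics/top0.png

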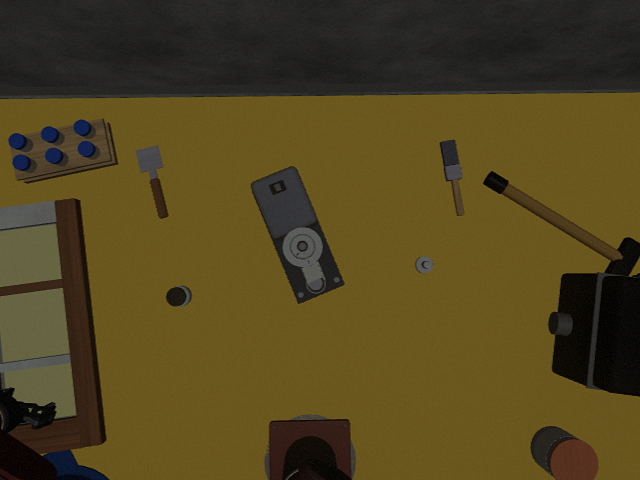

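View pics/side0.png

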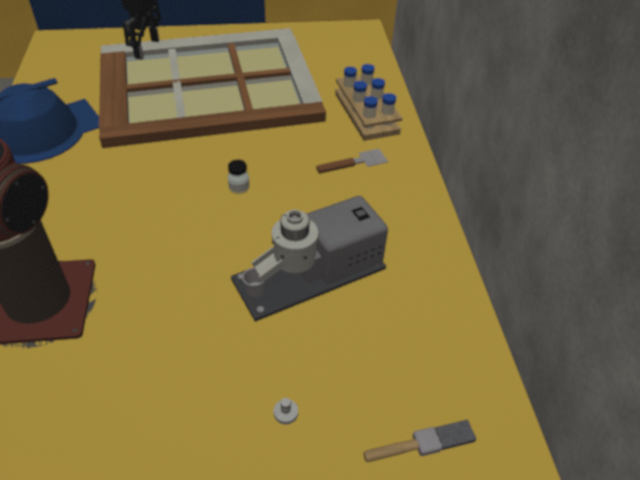

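The top view shows the ring and throat at about (302,246), the cap at (425,265) on the right (-y), and the jar at (179,296). The side view agrees: ring at (295,222), cap at (286,410).

```bash
python3 - <<'E'
from h import *
for n,box,cb in(("top",(220,380,150,310),(405,445,245,285)),("side",(230,390,190,310),(265,310,385,430))):
    P=np.load(f"/tmp/{n}.npy")
    def g(b,lo,hi,lab):
        p=P[b[2]:b[3],b[0]:b[1]].reshape(-1,3); p=p[(p[:,2]>lo)&(p[:,2]<hi)]
        if len(p)<4: print(n,lab,len(p));return
        (c,r)=cv2.minEnclosingCircle(p[:,:2].astype(np.float32))
        print(n,lab,len(p),"circ",np.round(c,4),round(r,4),"mean",p.mean(0).round(4),"min",p.min(0).round(3),"max",p.max(0).round(3))
    g(box,.19,.21,"neck"); g(box,.179,.21,"ring"); g(box,.142,.157,"head"); g(box,.12,.14,"motor")
    g(cb,.006,.03,"lid"); g(cb,.03,.07,"knob"); g(cb,.006,.07,"cap")
E
python3 - <<'E'
import cv2
a=cv2.imread('pics/top0.png')[200:300,250:350]; b=cv2.imread('pics/side0.png')[190:290,245:345]
cv2.imwrite('pics/crop.png',cv2.resize(cv2.hconcat([a,b]),None,fx=4,fy=4,interpolation=cv2.INTER_CUBIC))
E
```

```text
top neck 106 circ [0.5412 0.0101] 0.026 mean [0.539  0.01   0.1945] min [ 0.516 -0.014  0.19 ] max [0.559 0.033 0.2  ]
top ring 484 circ [0.5388 0.0102] 0.0291 mean [0.5386 0.0102 0.1875] min [ 0.511 -0.019  0.179] max [0.566 0.039 0.2  ]
top head 749 circ [0.592  0.0285] 0.1026 mean [0.5381 0.0101 0.1504] min [ 0.493 -0.036  0.142] max [0.688 0.064 0.157]
top motor 2992 circ [0.6488 0.0542] 0.0906 mean [0.6475 0.0538 0.1318] min [ 0.562 -0.023  0.12 ] max [0.736 0.132 0.14 ]
top lid 229 circ [ 0.4973 -0.3055] 0.0634 mean [ 0.495  -0.3011  0.012 ] min [ 0.444 -0.357  0.006] max [ 0.543 -0.254  0.028]
top knob 48 circ [ 0.4939 -0.3035] 0.0099 mean [ 0.495  -0.3027  0.0416] min [ 0.488 -0.312  0.03 ] max [ 0.503 -0.294  0.049]
top cap 277 circ [ 0.4973 -0.3055] 0.0634 mean [ 0.495  -0.3013  0.0171] min [ 0.444 -0.357  0.006] max [ 0.543 -0.254  0.049]
side neck 126 circ [0.538 0.008] 0.0178 mean [0.5382 0.007  0.1937] min [ 0.523 -0.01   0.19 ] max [0.555 0.025 0.199]
side ring 483 circ [0.5381 0.0065] 0.0299 mean [0.5382 0.0019 0.1871] min [ 0.511 -0.022  0.179] max [0.567 0.033 0.199]
side head 736 circ [0.5391 0.0067] 0.0488 mean [ 0.5366 -0.01    0.1489] min [ 0.492 -0.041  0.142] max [0.585 0.044 0.157]
side motor 2979 circ [0.6104 0.0376] 0.1235 mean [0.6408 0.0366 0.1299] min [ 0.492 -0.039  0.12 ] max [0.734 0.13  0.14 ]
side lid 378 circ [ 0.494  -0.3064] 0.0233 mean [ 0.4937 -0.3116  0.0133] min [ 0.472 -0.329  0.006] max [ 0.516 -0.285  0.029]
side knob 101 circ [ 0.4938 -0.3063] 0.0111 mean [ 0.4935 -0.3085  0.0406] min [ 0.485 -0.317  0.03 ] max [ 0.502 -0.296  0.047]
side cap 479 circ [ 0.494  -0.3064] 0.0233 mean [ 0.4937 -0.3109  0.0191] min [ 0.472 -0.329  0.006] max [ 0.516 -0.285  0.047]
```

View pics/crop.png

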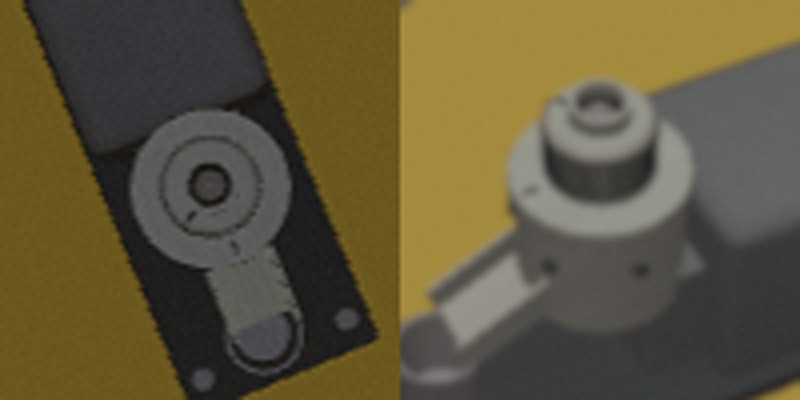

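Ring axis comes out at about (0.5385, 0.0085), with the diameter and height as expected. The cap is at (0.494, -0.305). Both cameras give the same cap-to-ring offset, about (-0.044, -0.3135). I'll grip the ring and centre on it by force.

Run:
```python
from h import *
def st(l):
    o=observe(); y=o["tcp_rot"][2]; t=np.array([-np.sin(y),np.cos(y)])
    print(l,round(o["time_s"],2),o["eef_pos"].round(4),"yaw",y.round(3),"q6",o["q"][5].round(3),"F",o["ft_force"].round(1),"Fy",(o["ft_force"][:2]@t).round(1),"T",o["torque"].round(3),"op",round(o["opening"],4),"g",round(o["grasp_force"],1),flush=True); return o
movep([.5385,.0085,.25],[np.pi,0,1.287]); st("above")
print(move_l([.5385,.0085,.150],.12,max_force=15)); st("down")
gripper_to(.05,25); st("grip")
hold(.2); o=st("grip")
y=o["tcp_rot"][2]; t0=np.array([-np.sin(y),np.cos(y),0])
p=np.array([.5385,.0085,.150])+t0*.001*np.sign(o["ft_force"]@t0)
move_l(list(p),.02); hold(.1); st("shift1mm")
```

```text
above 2.45 [0.5385 0.0093 0.25  ] yaw 1.288 q6 0.153 F [-0.1  0.5  0.4] Fy 0.2 T [-0.017  0.003 -0.032] op 0.0857 g 0.0
False
down 3.43 [0.5392 0.0085 0.1509] yaw 1.287 q6 0.153 F [0.4 0.1 0.7] Fy -0.3 T [-0.038 -0.049 -0.042] op 0.0855 g 0.0
grip 3.8 [0.5378 0.0088 0.1512] yaw 1.287 q6 0.153 F [-8.   0.6  8.1] Fy 7.9 T [ 0.167  1.108 -0.047] op 0.0573 g 27.1
grip 4.0 [0.5378 0.0088 0.1512] yaw 1.287 q6 0.153 F [-6.9  1.2  7.4] Fy 7.0 T [ 0.238  1.078 -0.05 ] op 0.0574 g 27.1
shift1mm 4.35 [0.5378 0.0088 0.1512] yaw 1.287 q6 0.153 F [-3.7  0.3  6. ] Fy 3.7 T [ 0.089  0.699 -0.048] op 0.0574 g 27.1
```

```bash
cat >> h.py <<'E'
def st(l):
    o=observe(); y=o["tcp_rot"][2]; t=np.array([-np.sin(y),np.cos(y)])
    print(l,round(o["time_s"],2),o["eef_pos"].round(4),"yaw",y.round(3),"q6",o["q"][5].round(3),"F",o["ft_force"].round(1),"Fy",(o["ft_force"][:2]@t).round(1),"T",o["torque"].round(3),"op",round(o["opening"],4),"g",round(o["grasp_force"],1),flush=True); return o
E
python3 - <<'E'
from h import *
gripper_to(.085); p=np.array([.5367,.0090,.149])
movep(list(p),[np.pi,0,1.287+1.5]); hold(.1); st("turned")
gripper_to(.05,25); hold(.1)
for i in range(3):
    o=st("grip"); y=o["tcp_rot"][2]; t0=np.array([-np.sin(y),np.cos(y),0]); f=o["ft_force"]@t0
    if abs(f)<1: break
    p=p+t0*.0003*f; move_l(list(p),.02); hold(.1)
print(p)
gripper_to(.05,70); hold(.1); st("firm")
E
```

```text
turned 6.18 [0.5367 0.009  0.149 ] yaw 2.786 q6 -1.346 F [-0.4 -0.4 -0.5] Fy 0.5 T [-0.01  -0.01   0.004] op 0.0848 g 0.0
grip 6.65 [0.5373 0.0104 0.1497] yaw 2.787 q6 -1.346 F [1.  4.9 2.5] Fy -4.9 T [ 0.916 -0.116  0.003] op 0.0572 g 28.2
grip 7.0 [0.5374 0.0104 0.1497] yaw 2.787 q6 -1.343 F [-1.8 -0.7  4.6] Fy 1.3 T [0.411 0.314 0.046] op 0.057 g 28.5
grip 7.35 [0.5373 0.0104 0.1497] yaw 2.787 q6 -1.344 F [-1.9  2.1  6. ] Fy -1.3 T [0.562 0.205 0.022] op 0.0575 g 28.5
[0.53720987 0.01037734 0.149     ]
firm 8.02 [0.5374 0.0104 0.1499] yaw 2.787 q6 -1.344 F [-3.1  0.6  7.1] Fy 0.5 T [0.461 0.479 0.006] op 0.0564 g 73.1
```

```bash
cat > turn.py <<'E'
from h import *
import json
p=[.5373,.0104,.149]; y0=2.787; a=0; L=[]; 
while a<2.2 :
    d=.035 
    if observe()["torque"][2]>.2: d=.015
    a+=d; movep(p,[np.pi,0,y0-a]); o=observe()
    L.append((round(a,3),round(y0-float(o["tcp_rot"][2]),3),round(float(o["torque"][2]),3),round(o["time_s"],2)))
    F=np.linalg.norm(o["ft_force"])
    if o["torque"][2]>.36 or F>50 or o["time_s"]>32: break
print(L); st("end"); json.dump([L,a],open("turn.json","w"))
E
python3 turn.py
```

```text
[(0.035, 0.035, 0.114, 8.27), (0.07, 0.07, 0.056, 8.52), (0.105, 0.105, 0.011, 8.77), (0.14, 0.14, -0.032, 9.02), (0.175, 0.175, -0.06, 9.27), (0.21, 0.21, -0.084, 9.52), (0.245, 0.245, -0.076, 9.77), (0.28, 0.28, -0.147, 10.02), (0.315, 0.315, -0.023, 10.27), (0.35, 0.35, 0.083, 10.52), (0.385, 0.385, 0.054, 10.77), (0.42, 0.42, 0.048, 11.02), (0.455, 0.455, 0.039, 11.27), (0.49, 0.49, 0.037, 11.52), (0.525, 0.525, -0.141, 11.77), (0.56, 0.56, -0.045, 12.02), (0.595, 0.595, -0.112, 12.27), (0.63, 0.63, -0.018, 12.52), (0.665, 0.665, 0.074, 12.77), (0.7, 0.7, 0.091, 13.02), (0.735, 0.735, 0.027, 13.27), (0.77, 0.77, -0.003, 13.52), (0.805, 0.805, 0.018, 13.77), (0.84, 0.84, -0.032, 14.02), (0.875, 0.875, -0.068, 14.27), (0.91, 0.91, -0.065, 14.52), (0.945, 0.945, 0.016, 14.77), (0.98, 0.98, 0.013, 15.02), (1.015, 1.015, 0.03, 15.27), (1.05, 1.05, -0.008, 15.52), (1.085, 1.085, 0.035, 15.77), (1.12, 1.12, -0.05, 16.02), (1.155, 1.155, 0.062, 16.27), (1.19, 1.19, 0.238, 16.52), (1.205, 1.205, 0.249, 16.77), (1.22, 1.219, 0.361, 17.02)]
end 17.02 [0.5382 0.0108 0.15  ] yaw 1.568 q6 -0.124 F [-0.1  3.1  5.2] Fy 0.1 T [ 0.508 -0.103  0.361] op 0.0562 g 73.5
```

Contact is clear: the torque climbs at about 5 N m/rad from a≈1.13 rad and reaches 0.36 N m, against earlier peaks of about 0.11. That puts the touch 3.6 clicks from the starting detent, so I'll back off to that detent. It's the nearest to four clicks, and the index line should then be where it was at the start.

Run:
```python
from h import *
p=[.5373,.0104,.149]; y0=2.787
hold(.1); print(observe()["torque"][2])
for a in (.8,.4,.0): movep(p,[np.pi,0,y0-a])
hold(.4); st("backed")
gripper_to(.085,40); hold(.1); st("open")
p[2]=.26; move_l(p,.2)
movep([.4933,-.3031,.14],[np.pi,0,1.0]); st("over cap")
im,P=cloud("top"); im2,_=cloud("side"); 
a=cv2.imread('pics/top0.png')[200:300,250:350]
cv2.imwrite('pics/cmp.png',cv2.resize(cv2.hconcat([a,im[200:300,250:350,::-1].copy()]),None,fx=4,fy=4,interpolation=cv2.INTER_CUBIC))
```

```text
0.33802044790227104
backed 18.93 [0.5374 0.0104 0.15  ] yaw 2.787 q6 -1.343 F [-3.4  1.2  9.2] Fy 0.0 T [0.536 0.462 0.031] op 0.0562 g 73.8
open 19.43 [0.5372 0.0103 0.1488] yaw 2.787 q6 -1.344 F [ 0.  -0.1  0.6] Fy 0.1 T [-0.033 -0.017 -0.006] op 0.0854 g 0.0
over cap 21.42 [ 0.4933 -0.3023  0.1395] yaw 1.002 q6 -0.117 F [-0.3  0.9  0.4] Fy 0.7 T [-0.007 -0.025  0.046] op 0.0847 g 0.0
```

View pics/cmp.png

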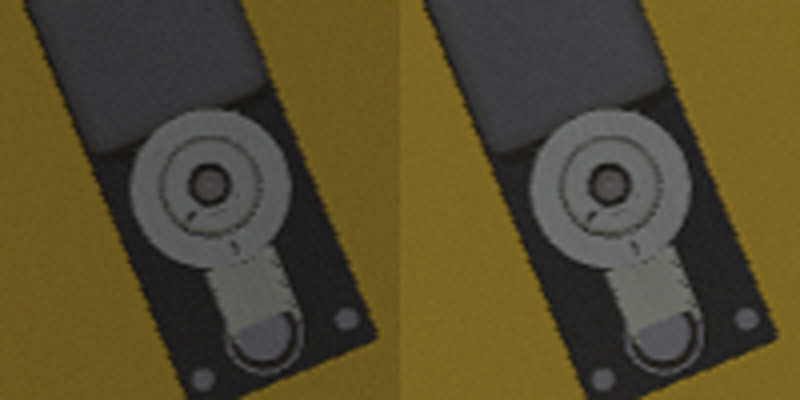

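The index line, at (193,213) in the left half and (591,213) in the right, is back at its original angle, so the ring didn't slip. Next I'll pick up the cap.

Run:
```python
from h import *
p=[.4933,-.3031,.021]
print(move_l(p,.1,max_force=12)); st("down")
gripper_to(.01,25); hold(.1); st("grip")
p[2]=.25; move_l(p,.2); st("lift")
movep([.5373,.0104,.25],[np.pi,0,1.0]); hold(.2); st("over throat")
im,P=cloud("side"); i2,_=cloud("top")
cv2.imwrite('pics/hold.png',cv2.resize(cv2.hconcat([im[140:260,230:350,::-1].copy(),i2[186:306,242:362,::-1].copy()]),None,fx=3,fy=3,interpolation=cv2.INTER_CUBIC))
```

```text
False
down 22.86 [ 0.4939 -0.3036  0.0219] yaw 1.0 q6 -0.116 F [0.5 0.2 0.5] Fy -0.3 T [-0.018  0.027  0.031] op 0.0852 g 0.0
grip 23.58 [ 0.4934 -0.3031  0.0212] yaw 1.0 q6 -0.116 F [-0.9  0.4  1.9] Fy 0.9 T [ 0.12   0.126 -0.007] op 0.0172 g 24.5
lift 24.88 [ 0.4926 -0.3026  0.2482] yaw 1.0 q6 -0.116 F [-0.1 -0.5 -1.7] Fy -0.2 T [-0.059  0.023 -0.023] op 0.0171 g 24.4
over throat 26.28 [0.5374 0.0092 0.2499] yaw 0.998 q6 0.443 F [ 0.1 -0.  -1.6] Fy -0.1 T [ 0.048 -0.01  -0.038] op 0.0171 g 24.4
```

View pics/hold.png

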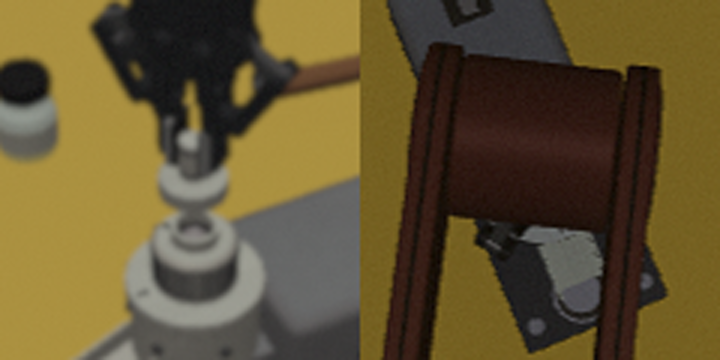

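The side view shows the cap held upright at (193,183), directly above the throat at (195,230). I'll lower it with a force limit.

Run:
```python
from h import *
p=[.5373,.0104,.206]
print(move_l(p,.03,max_force=6)); o=st("down")
if o["eef_pos"][2]<.2115:
    gripper_to(.06); hold(.1); st("open")
    p[2]=.32; move_l(p,.2); movep([.40,-.25,.32],[np.pi,0,1.0])
    im,P=cloud("side"); i2,P2=cloud("top")
    cv2.imwrite('pics/fin.png',cv2.resize(cv2.hconcat([im[160:280,235:355,::-1].copy(),i2[186:306,242:362,::-1].copy()]),None,fx=3,fy=3,interpolation=cv2.INTER_CUBIC))
    for n,Q in(("side",P[160:280,235:355]),("top",P2[186:306,242:362])):
        q=Q.reshape(-1,3)
        for lo,hi in((.194,.207),(.217,.25)):
            s=q[(q[:,2]>lo)&(q[:,2]<hi)]; print(n,lo,len(s),s.mean(0).round(4),np.percentile(s[:,2],[10,90]).round(4),cv2.minEnclosingCircle(s[:,:2].astype(np.float32)))
```

```text
True
down 27.67 [0.5372 0.0104 0.2081] yaw 1.0 q6 0.443 F [0.2 0.2 3.7] Fy -0.1 T [ 0.056  0.132 -0.014] op 0.017 g 24.9
open 28.25 [0.5362 0.0105 0.2065] yaw 1.0 q6 0.443 F [-0.3  0.3 -0.2] Fy 0.4 T [ 0.01  -0.004  0.097] op 0.06 g 0.0
side 0.194 261 [0.5368 0.0018 0.199 ] [0.1963 0.2016] ((0.5359984040260315, 0.0060983807779848576), 0.023834163323044777)
side 0.217 86 [0.5372 0.005  0.226 ] [0.2199 0.2302] ((0.5386084914207458, 0.0067314524203538895), 0.010552367195487022)
top 0.194 249 [0.5373 0.0098 0.2002] [0.1971 0.2033] ((0.5370660424232483, 0.009978392161428928), 0.022710677236318588)
top 0.217 56 [0.5374 0.01   0.2301] [0.2263 0.2334] ((0.5377304553985596, 0.010349701158702374), 0.0092582106590271)
```

```bash
ls -la pics/fin.png
```

```text
-rw-r--r-- 1 agent agent 253875 Dec  3 13:26 pics/fin.png
```

View pics/fin.png

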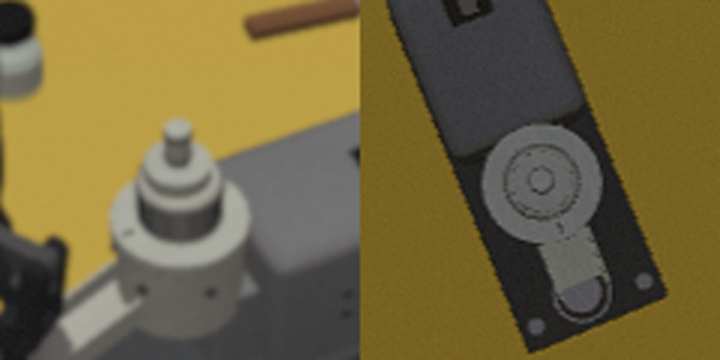

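The cap sits level and centred on the neck: side view (178,165), top view (541,180). The lid top is at 0.200 m, which is the home height.

```bash
python3 -c "
from plant import *
print(job_done())"
```

```text
the job is handed in; nothing more can be done
None
```

The job is handed in, with no verdict returned: I felt the burrs touch at about 0.36 N m and backed the ring off to the nearest click, about 3.6 clicks open by my estimate (allowed 3.25 to 4.75); the cap sits home on the throat and is let go, and I never went near the jar, cup, brush or scraper.

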